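# Show the boot batch's job plate to the reader

## Robot

A 6-joint arm with a two-finger parallel gripper is mounted at the origin on the work surface. World frame = base frame: x ahead of the robot, y to its left, z up, the work surface at z = 0. Lengths are in m, angles in degrees, forces in N, time in s.
With the tool pointing down it reaches from about 0.275 to 0.775 m from the base axis. Payload 14.6 kg.
Tool frame: the origin (TCP) lies on the centre line of the jaws, within the pads' length; the fingertips stand 8 mm ahead of it and the grasp point (between the pads) lies 11 mm behind it (bot.tip_extent is the distance from the TCP to the fingertips, in m); z points along the fingers, y is the line along which they close (so a half turn about z gives the same grasp; the last joint's range is limited). The gripper opens to 85 mm and grips with 20 to 120 N. Pads are 22 mm wide; open, the fingers measure 114 mm over their backs; the gripper's body (76 mm by 85 mm) begins 54 mm behind the grasp point. The pads swing forward as they close: fully open they stand 13 mm farther back than shut.
Start: joints at [55.846, 15.075, -2.767, 72.158, 0, 81.102], TCP at [0.224, 0.475, 0.239] pointing down, gripper open.
Joint ranges: [-151.79, 151.79], [-50.71, 97.33], [-67.44, 78.34], [-121.81, 120.89], [-77.56, 73.72], [-180, 180]. Speed limits (degrees/s): [108.29, 108.29, 147.25, 159.86, 180, 180].

## Interface

Orientations are given as a 3x3 rotation matrix whose columns are the frame's x, y, z axes.
In Python, from cell import bot gives the robot as it stands. The module is installed in compiled form; this text tells all that it offers.
- The arm moves only by the tool play_rows, never from a script. Its arguments are lists of equal length, an entry for each row: "slide": the shift along the tool's x, y, z in units of 30 mm (1.0 is 30 mm), a list of three; "dr": the turn, a rotation vector about the tool's x, y, z in units of 10 degrees (1.0 is 10 degrees), a list of three. In form: {"slide": [[x, y, z], ...], "dr": [[ax, ay, az], ...]}. A call has 1 to 8 rows; each row shifts and turns the commanded pose from where the row before left it, along the tool's axes as they then stand; what a row does not reach is not made up. A row lasts 1/8 s, in which the tool goes at most 62.5 mm and 10.7 degrees, less where a joint would pass 70% of its speed; a pose out of reach is approached as far as the arm can. A call is refused whole if a number of a shift passes 1 or a number of a turn 1, either way. A call with a gripper value outside its range is refused whole. "fingers" is the finger opening in mm, from 0 to 85.4, set as the call begins (left out, the last holds). The fingers move at their own pace and stop on an object; "squeeze" is the grip in N (left out, the last holds). Time passes only in rows, so rows that do not move let the fingers close. It gives the time, the measured TCP pose, the force, the opening and the grip force at its end, in the units of the state.
- bot.state(): the state, without advancing time (a new reading comes with each control period).
- bot.capture(name): name is "scene" or "top"; returns the picture (480x640x3 uint8, red, green, blue); there is no depth.
- bot.camera_model(name): a dict with "fx", "fy", "cx", "cy" (pixels), "k1" (the pictures are not rectified: a ray, as slopes to the right and down, at radius r is drawn at 1 + k1 r^2 times it, then the intrinsics apply), "pose" (4x4, takes a point from camera to world coordinates). Camera axes: x right, y down, z forward; pixel columns grow to the right and rows downward; lengths in m; the calibration is good to about 2 mm. A picture is of the moment at which its call begins. camera_model takes no time and is no camera call.
- bot.hand_in(): hands the job in; it is judged then, once.
Trained networks look in the newest picture that a camera, given by its name, has taken for a name from the list of things; names that differ only in an ending like _2 or _b are one class to them, and where a whole thing is asked for, a point or a joint stands for the part that bears it (a point fixed in the world has none). Each returns a list of dicts, best first, with "conf" (0 to 1); they miss things now and then, are a little off and sometimes report something else, mostly with a low value. They report only what shows in the picture. A call takes as long as a camera call. They do not tell look-alikes from the thing itself.
- bot.boxes_of(camera, label): "xy" ([column, row] as shares, 0 to 1, of the picture: columns of its width, rows of its height, amid what is visible of it).
- bot.mark_of(camera, label): "xy" ([column, row] as shares, 0 to 1, of the picture: columns of its width, rows of its height: a listed point, or the origin of a listed thing).
The state is a dict: "time_s": time; "qpos": joint angles; "qvel": joint speeds; "joint_efforts": joint torques, N m; "position": TCP position; "tcp_rot": TCP orientation; "ft_force": force on the tool from outside, world axes, zero at the start; "torque": the same for the moment, N m; "gripper_width": finger opening in m; "finger_force": force on a finger pad.
Only numpy, scipy, OpenCV 4.12 (cv2) and the standard library are available. Lean on these libraries where they do the work, as an engineer would, in place of code of your own. Each camera call takes 0.05 s, during which the arm holds its last target. There are 200 camera calls.

## Task

One of the three plates standing in the wooden rack is the job plate: a small notch in its upper corner marks its frosted end, which carries the orange label on one face. Take it out by its clear part, fingers never on the frosted end, and hold it up to the blue reader head with the notched edge uppermost, level along its length and tilted back about 45 degrees, so that the label looks up square at the reader's window, centred in front of it at 14 cm. Finish while still holding it there in the gripper, still and touching nothing else, and leave the blank plates and the other things on the bench where they are.

Things in the scene. Friction and masses are not known exactly. Their poses are not given: they have to be found in the camera images.
- plate: job plate 110 (x) x 9 (y) x 46 mm (z), rigid, 45 to 90 g, on edge in the rack. Origin: centre of its lower long edge; z up to the notched edge, +x to the frosted end, +y out of the label face. Clear blue-green from x = -55 to 20 mm (grip its two faces here), frosted beyond. Notch: 12 x 12 mm cut from the upper corner at +x; facing the label, it is at upper left.
- frosted_end: the frosted white end of the job plate, x = 20 to 55 mm, part of the same rigid piece; same origin and axes as the plate
- label (a point): centre of the orange label (26 x 20 mm) on the +y face of the frosted end, at (36, 4.5, 22) mm in the plate's frame; same axes as the plate
- blank_a: blank plate, 110 x 9 x 46 mm, clear blue-green, no notch; origin and axes as the plate (x along its length)
- blank_b: second blank plate, as blank_a
- rack: wooden rack, fixed, 130 (x) x 170 (y) x 20 mm high, turned any way. Origin: centre of its underside. Three slots along x at y = -60, 0, 60 mm, 11 mm wide, 116 mm long, floor 6 mm above the table: the plates' upper edges are 52 mm above the table, 32 mm of each stands above the rack. Which slot holds which plate changes. Plates lift straight out
- reader: reader stand, fixed: grey foot 80 x 110 x 14 mm (x = 240 to 320 mm) and steel post 22 mm thick, 290 mm high at x = 280 mm, behind the head. Origin on the table; the point where the label goes is at (110, 0, 160) mm; x points away from the robot (turned up to 0.3 rad), z up
- reader_head: blue head 56 x 74 x 46 mm fixed to the stand, its black window with a red disc facing the robot and down at 45 degrees. Origin: centre of the window, 259 mm above the table; z points out of the BACK of the head (up and away from the robot at 45 degrees), the window looks along -z; y is level
- focus (a point): point in free air 140 mm straight in front of the window's centre, 160 mm above the table, where the label's centre goes; axes as the reader head. Rightly presented, plate +y lies along the head's +z, plate +x along its -y, plate +z along its -x
- mallet: mallet lying on the bench, 260 mm long, bystander
- glue_jar: jar with yellow cap, 64 mm across, 90 mm high, bystander
- tack_cup: steel cup, 72 mm across, 60 mm high, bystander
- heel_block: brown boot heel block, 62 x 58 x 36 mm, bystander
- brush: brush lying on the bench, bystander
Mind the look-alikes: they are no part of the job. Leave any black look-alike of the plate alone. Several things look just like the rack: the one meant starts nearest to the robot's base.

How it is judged:
By the outcome, as a careful person would: the job done as asked, in the order asked, and still so for the second after the job is handed in, while the arm keeps its last pose, push and grip.
It also fails if it takes over 40 s, if anything falls off the work surface, if the arm or the gripper's body presses on something with over 40 N, if the wrist force passes 120 N, or if a joint passes its speed limit or range.

## Working session

There is one attempt and no reset: what is moved stays moved. The work goes in short steps, Python scripts to look and compute and a tool call to move; the robot and the scene stay as the last step left them, time stands still between calls to the robot, and variables do not carry over. Pictures are saved under pics/ and viewed, at most 10 in all, crops included, and the job is handed in when it is done.

Besides the shell and the picture viewer there is one more tool, called after "Call:" as name(argument=value, ...), one argument or row to a line, values as JSON. play_rows: Moves the arm, as the interface text tells. Its arguments: {"type":"object","properties":{"slide":{"type":"array","items":{"type":"array","items":{"type":"number"}}},"dr":{"type":"array","items":{"type":"array","items":{"type":"number"}}},"fingers":{"type":"number"},"squeeze":{"type":"number"}},"required":["slide","dr"]}

```bash
mkdir -p pics
python3 - <<'E'
from cell import bot
import cv2
for n in("scene","top"):
    cv2.imwrite(f"pics/{n}0.png",bot.capture(n)[...,::-1])
    m=bot.camera_model(n);print(n,m)
    for l in("plate","label","rack","reader_head","reader","focus","frosted_end","blank_a"):
        print(l,[(round(d['conf'],2),[round(d['xy'][0]*640,1),round(d['xy'][1]*480,1)]) for d in bot.mark_of(n,l)][:5])
print(bot.state()['time_s'],bot.tip_extent)
E
```

```text
scene {'fx': 491.7742173667517, 'fy': 491.7742173667517, 'cx': 321.9695744418353, 'cy': 244.74029196262742, 'k1': -0.0067498758622261045, 'pose': array([[-0.66658935,  0.43746242, -0.6035605 ,  1.44756146],
       [ 0.74528833,  0.37561266, -0.55087243,  0.76884222],
       [-0.01428102, -0.81703229, -0.57641504,  0.99189801],
       [ 0.        ,  0.        ,  0.        ,  1.        ]])}
plate [(0.66, [378.0, 346.3])]
label [(0.66, [377.8, 333.2]), (0.51, [383.2, 298.0])]
rack [(0.79, [389.5, 297.7]), (0.74, [303.0, 351.3])]
reader_head [(0.69, [244.9, 213.5])]
reader []
focus [(0.45, [246.0, 230.1])]
frosted_end [(0.41, [390.9, 301.6])]
blank_a [(0.79, [404.4, 309.0]), (0.59, [375.6, 287.6])]
top {'fx': 601.0597349011623, 'fy': 601.0597349011623, 'cx': 331.56721994894457, 'cy': 243.16408004597713, 'k1': -0.06331998123048746, 'pose': array([[-0.01307237, -0.99732895,  0.07186149,  0.45746472],
       [-0.99987669,  0.01241269, -0.00961886, -0.00505021],
       [ 0.00870117, -0.07197837, -0.99736824,  1.69151386],
       [ 0.        ,  0.        ,  0.        ,  1.        ]])}
plate [(0.5, [239.7, 214.0])]
label [(0.53, [243.7, 269.1]), (0.49, [262.3, 261.8]), (0.48, [244.4, 222.1]), (0.16, [494.6, 218.3])]
rack [(0.98, [267.5, 275.6]), (0.6, [287.7, 165.3])]
reader_head [(0.65, [177.8, 309.6]), (0.61, [408.9, 179.8])]
reader []
focus []
frosted_end [(0.6, [266.8, 275.8]), (0.55, [236.8, 216.0])]
blank_a [(0.76, [284.2, 277.7]), (0.65, [242.9, 270.9])]
0.9 0.008
```

View pics/scene0.png

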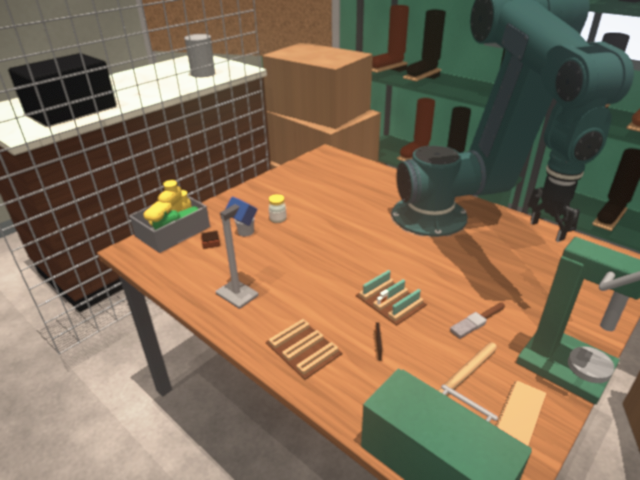

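View pics/top0.png

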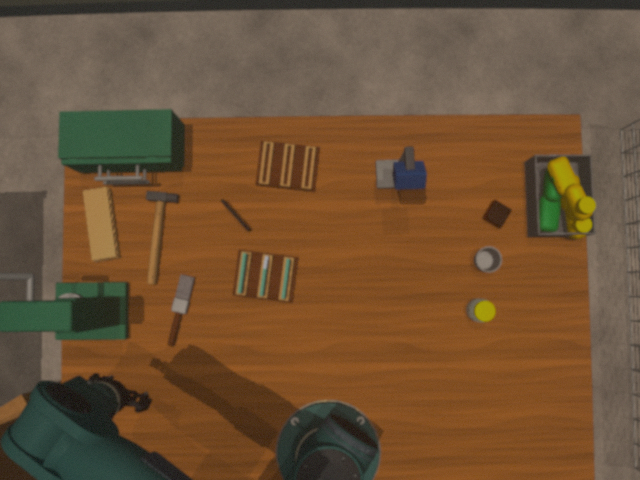

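The rack with plates is at top px (266,276). The job plate looks like the middle one, with its frosted end pointing away from the robot. The reader head is at top px (409,176) and the empty look-alike rack is at (288,165). I'll zoom in to check.

Run:
```python
import cv2,numpy as np
t=cv2.imread("pics/top0.png");s=cv2.imread("pics/scene0.png")
a=cv2.resize(t[240:312,226:306],None,fx=5,fy=5,interpolation=2)   #400x360
b=cv2.resize(s[262:328,350:430],None,fx=5,fy=5,interpolation=2)
c=cv2.resize(t[140:220,366:436],None,fx=3,fy=3,interpolation=2)
d=cv2.resize(s[190:310,205:270],None,fx=2,fy=2,interpolation=2)
o=np.zeros((600,800,3),np.uint8)
o[:360,:400]=a;o[:330,400:]=b;o[360:600,:210]=c;o[360:600,400:530]=d
cv2.imwrite("pics/z.png",o)
```

```text
(no output)
```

View pics/z.png

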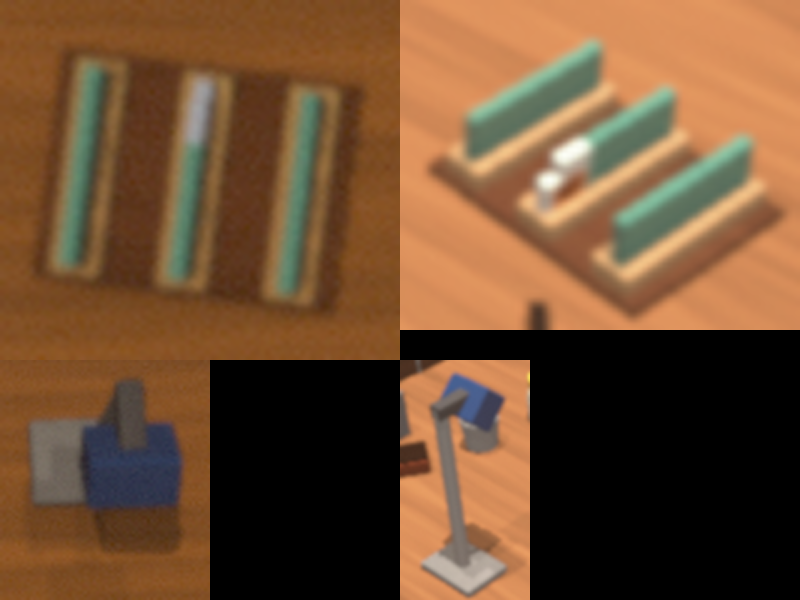

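The zoom confirms it. The job plate is in the middle slot, with its frosted end pointing along world +x and the label facing world +y, which agrees with the notch rule. Next I'll fit the poses by silhouette.

```bash
cat > h.py <<'E'
import cv2,numpy as np
from scipy.optimize import minimize
from cell import bot
M={n:bot.camera_model(n) for n in("scene","top")}
def proj(n,P):
    m=M[n];T=m["pose"];q=(np.atleast_2d(P)-T[:3,3])@T[:3,:3];s=q[:,:2]/q[:,2:]
    s=s*(1+m["k1"]*(s**2).sum(1,keepdims=True))
    return s*[m["fx"],m["fy"]]+[m["cx"],m["cy"]]
def back(n,uv,z):
    m=M[n];T=m["pose"];d=(np.array(uv)-[m["cx"],m["cy"]])/[m["fx"],m["fy"]];s=d.copy()
    for _ in range(5): s=d/(1+m["k1"]*(s@s))
    r=T[:3,:3]@[*s,1];return T[:3,3]+r*(z-T[2,3])/r[2]
def box(x,y,z): return np.array([[a,b,c] for a in x for b in y for c in z],float)
def Rz(a): c,s=np.cos(a),np.sin(a);return np.array([[c,-s,0],[s,c,0],[0,0,1.]])
K=8
def fill(polys):  # antialiased coverage by 1/8-pixel rendering, per picture crop handled by caller
    raise NotImplementedError
def cover(n,boxes,roi):
    x0,y0,w,h=roi;im=np.zeros((h*K,w*K),np.uint8)
    for B in boxes:
        p=cv2.convexHull(proj(n,B).astype(np.float32))[:,0]
        cv2.fillConvexPoly(im,np.round((p+.5-[x0,y0])*K*16-8).astype(np.int32),255,shift=4)
    return cv2.GaussianBlur(cv2.resize(im,(w,h),interpolation=cv2.INTER_AREA)/255.,(0,0),.7)
E
cat > fit.py <<'E'
from h import *
S={n:cv2.imread(f"pics/{n}0.png") for n in M}
def mask(n,roi,f):
    x,y,w,h=roi;c=S[n][y:y+h,x:x+w].astype(float);return cv2.GaussianBlur(f(c).astype(float),(0,0),.5)
teal=lambda c:(c[...,1]-c[...,2]>10)
blue=lambda c:(c[...,0]-c[...,2]>15)
def fit(rois,f,model,p0,name):
    ms={n:mask(n,r,f) for n,r in rois.items()}
    for use in (list(rois),*[[n] for n in rois]):
        cost=lambda p:sum(((cover(n,model(p),rois[n])-ms[n])**2).sum() for n in use)
        best=min((minimize(cost,q,method="Nelder-Mead",options=dict(initial_simplex=np.vstack([q]+[np.array(q)+d for d in np.diag([.012,.012,.12])]),maxiter=300)) for q in p0),key=lambda r:r.fun)
        print(name,use,best.x.round(4),round(best.fun,1),[round(ms[n].sum()) for n in use])
        if len(use)>1: out=best.x
    return out
def plates(p):
    R=Rz(p[2]);mk=lambda x,y:box(x,(y-.0045,y+.0045),(.02,.052))@R.T+[p[0],p[1],0]
    return [mk((-.055,.055),-.06),mk((-.055,.02),0),mk((-.055,.055),.06)]
c=back("top",(266,276),.03);print(c)
r=fit({"top":(226,240,80,72),"scene":(350,262,80,66)},teal,plates,[[c[0],c[1],a] for a in(-.15,.0,.15)],"rack")
s=.5**.5
def head(p):
    H=np.array([[s,0,s],[0,1,0],[-s,0,s]]).T  # columns sign irrelevant for box, z=(s,0,s)
    H=np.column_stack([[s,0,-s],[0,1,0],[s,0,s]])
    b=box((-.028,.028),(-.037,.037),(0,.046))@H.T+[.11+.14*s,0,.259]
    return [b@Rz(p[2]).T+[p[0],p[1],0]]
c=back("top",(409,176),.27);print(c)
q=fit({"top":(380,150,56,50),"scene":(215,185,55,60)},blue,head,[[c[0]-.22,c[1],a] for a in(-.2,.0,.2)],"reader")
f=Rz(q[2])@[.11,0,.16]+[q[0],q[1],0];print("focus",f)
ov=[]
for n,roi,Bs in(("top",(226,240,80,72),plates(r)),("scene",(350,262,80,66),plates(r)),("top",(366,140,80,72),head(q)+[box((.24,.32),(-.055,.055),(0,.014))@Rz(q[2]).T+[q[0],q[1],0]]),("scene",(200,185,75,125),head(q)+[box((.24,.32),(-.055,.055),(0,.014))@Rz(q[2]).T+[q[0],q[1],0]])):
    x,y,w,h=roi;im=cv2.resize(S[n][y:y+h,x:x+w],None,fx=4,fy=4,interpolation=2)
    for B in Bs:
        p=cv2.convexHull(proj(n,B).astype(np.float32))[:,0];cv2.polylines(im,[np.round((p+.5-[x,y])*4).astype(int)],1,(0,0,255),1)
    t=np.zeros((500,320,3),np.uint8);t[:im.shape[0],:im.shape[1]]=im[:,:320];ov.append(t)
cv2.imwrite("pics/ov.png",cv2.resize(np.hstack(ov),(800,312)) if 0 else np.vstack([np.hstack([ov[0][:288],ov[1][:288]]),np.hstack([ov[2][:300],ov[3][:300]])]))
st=bot.state();print(st['tcp_rot'],st['position'],st['gripper_width'])
E
python3 fit.py
```

```text
[0.48855338 0.16111797 0.03      ]
rack ['top', 'scene'] [ 0.489   0.1673 -0.1231] 164.9 [363, 583]
rack ['top'] [ 0.4907  0.1665 -0.138 ] 54.3 [363]
rack ['scene'] [ 0.4896  0.1681 -0.0984] 97.7 [583]
[ 0.71902112 -0.20652484  0.27      ]
reader ['top', 'scene'] [ 0.4961 -0.1948 -0.0513] 411.7 [663, 380]
reader ['top'] [ 0.4979 -0.1755 -0.1339] 230.1 [663]
reader ['scene'] [ 0.4951 -0.1948 -0.0516] 178.4 [380]
focus [ 0.60593169 -0.20044914  0.16      ]
[[-9.04396779e-01  4.26692472e-01  3.86079205e-06]
 [ 4.26692472e-01  9.04396779e-01 -3.39485446e-06]
 [-4.94024674e-06 -1.42292454e-06 -1.00000000e+00]] [0.22399667 0.47479885 0.23927968] 0.08532868387238217
```

View pics/ov.png

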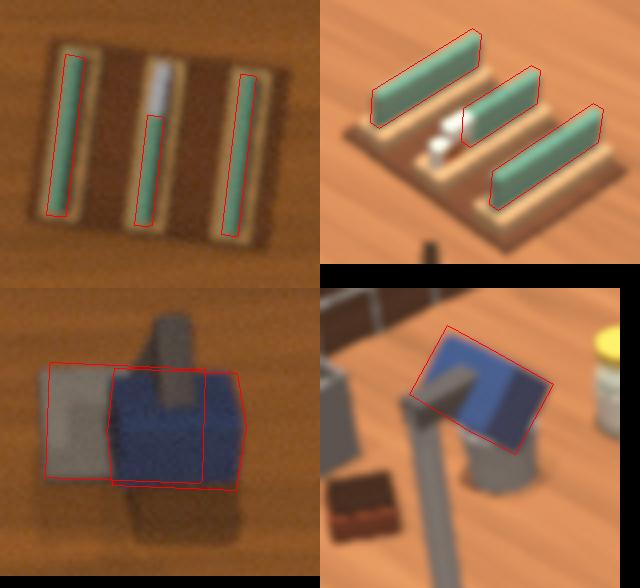

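```bash
python3 - <<'E'
s=open('fit.py').read()
s=s.replace("return cv2.GaussianBlur(f(c).astype(float),(0,0),.5)","""
    m=f(c).astype(np.uint8)
    if f is blue:
        k,l,st,_=cv2.connectedComponentsWithStats(m);m=(l==1+st[1:,4].argmax()).astype(np.uint8)
        hh=cv2.convexHull(cv2.findNonZero(m));cv2.fillConvexPoly(m,hh,1)
    return cv2.GaussianBlur(m.astype(float),(0,0),.5)""")
s=s.replace("[...,2]>15)","[...,2]>28)").replace("[...,2]>10)","[...,2]>3)")
open('fit.py','w').write(s)
E
python3 fit.py | grep -v '\[\['
python3 - <<'E'
import cv2
s=cv2.imread('pics/top0.png');print(s[176,385:430:3].tolist());print(s[275,228:302].tolist())
E
```

```text
[0.48855338 0.16111797 0.03      ]
rack ['top', 'scene'] [ 0.4893  0.1674 -0.1266] 111.0 [417, 635]
rack ['top'] [ 0.4904  0.1666 -0.1383] 30.9 [417]
rack ['scene'] [ 0.4893  0.1686 -0.1123] 63.9 [635]
[ 0.71902112 -0.20652484  0.27      ]
reader ['top', 'scene'] [ 0.4979 -0.1791 -0.1265] 489.9 [630, 340]
reader ['top'] [ 0.5284 -0.0951 -0.5189] 235.1 [630]
reader ['scene'] [ 0.495  -0.2139 -0.0691] 212.3 [340]
focus [ 0.60697672 -0.19294787  0.16      ]
 [ 4.26692472e-01  9.04396779e-01 -3.39485446e-06]
 [-4.94024674e-06 -1.42292454e-06 -1.00000000e+00]] [0.22399667 0.47479885 0.23927968] 0.08532868387238217
[[86, 98, 106], [90, 101, 109], [86, 93, 103], [51, 45, 52], [70, 46, 41], [78, 53, 48], [76, 50, 46], [81, 56, 53], [79, 52, 49], [79, 58, 48], [77, 54, 49], [76, 53, 46], [78, 54, 47], [76, 53, 50], [47, 75, 120]]
[[37, 81, 128], [35, 78, 127], [40, 80, 128], [37, 79, 127], [29, 74, 123], [33, 73, 124], [38, 69, 117], [27, 60, 105], [25, 57, 97], [41, 74, 110], [59, 96, 132], [80, 119, 133], [98, 130, 118], [107, 137, 100], [99, 121, 86], [77, 97, 72], [56, 73, 75], [52, 75, 100], [53, 88, 121], [54, 93, 129], [45, 76, 111], [33, 57, 91], [34, 56, 93], [30, 54, 95], [34, 56, 98], [34, 58, 97], [30, 57, 99], [29, 55, 98], [23, 53, 94], [31, 58, 97], [32, 62, 103], [45, 83, 121], [63, 107, 144], [86, 124, 146], [99, 131, 122], [107, 133, 99], [103, 126, 87], [79, 98, 73], [60, 79, 83], [55, 86, 114], [59, 100, 137], [53, 93, 131], [44, 74, 108], [36, 58, 96], [32, 58, 96], [28, 55, 96], [28, 53, 94], [30, 52, 93], [34, 57, 96], [25, 53, 93], [27, 55, 93], [26, 53, 95], [33, 60, 101], [49, 84, 124], [62, 107, 147], [78, 121, 148], [100, 131, 129], [106, 135, 103], [104, 128, 92], [84, 103, 77], [60, 84, 87], [56, 90, 121], [61, 103, 141], [51, 90, 127], [41, 68, 103], [27, 54, 89], [25, 57, 92], [25, 54, 96], [35, 69, 112], [30, 72, 121], [33, 75, 126], [34, 75, 127], [38, 78, 130], [31, 74, 126]]
```

View pics/ov.png

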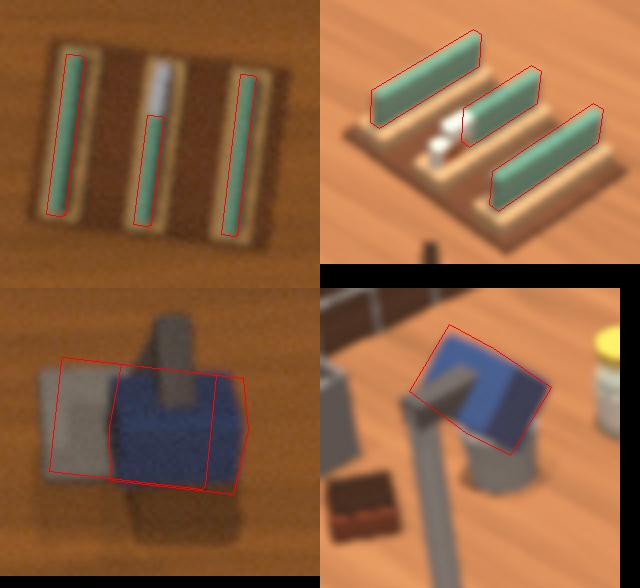

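```bash
python3 - <<'E'
s=open('fit.py').read()
s=s.replace("blue=lambda c:(c[...,0]-c[...,2]>28)","blue=lambda c:(c[...,0]-c[...,2]>8)&(c[...,0]-c[...,1]>14)")
s=s.replace("    for use in","    cv2.imwrite(f'pics/m_{name}.png',np.hstack([cv2.resize(np.uint8(m*255),(300,300)) for m in ms.values()]))\n    for use in")
open('fit.py','w').write(s)
E
python3 fit.py | grep -e reader -e focus
python3 - <<'E'
import cv2,numpy as np
a=cv2.imread('pics/ov.png')[288:];b=cv2.imread('pics/m_reader.png')[:,:600]
b=cv2.copyMakeBorder(b,0,0,0,40,0);cv2.imwrite('pics/ov2.png',np.vstack([a,b[:300]]))
E
```

```text
reader ['top', 'scene'] [ 0.4956 -0.1942 -0.0518] 169.2 [809, 495]
reader ['top'] [ 0.496  -0.1945 -0.0507] 95.5 [809]
reader ['scene'] [ 0.4953 -0.1941 -0.0513] 73.2 [495]
focus [ 0.60543545 -0.19988139  0.16      ]
```

View pics/ov2.png

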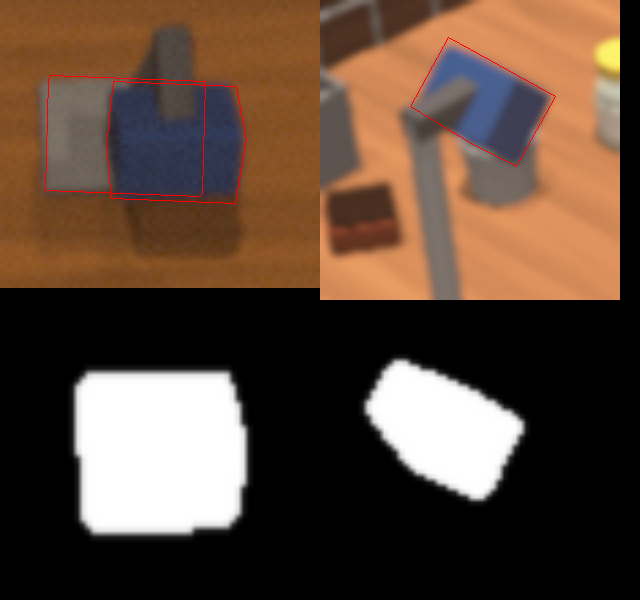

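```bash
cat > foot.py <<'E'
from h import *
import sys
S={n:cv2.imread(f"pics/{n}0.png").astype(float) for n in M}
s=.5**.5
H=np.column_stack([[s,0,-s],[0,1,0],[s,0,s]])
hb=box((-.028,.028),(-.037,.037),(0,.046))@H.T+[.11+.14*s,0,.259]
fb=box((.24,.32),(-.055,.055),(0,.014))
grey=lambda c:((c[...,2]-c[...,0])<45)
blue=lambda c:(c[...,0]-c[...,2]>8)&(c[...,0]-c[...,1]>14)
# foot terms: roi, valid columns
F={"top":(368,150,23,45),"scene":(208,282,56,28)}
Hd={"top":(380,150,56,50),"scene":(215,185,55,60)}
crop=lambda n,r:S[n][r[1]:r[1]+r[3],r[0]:r[0]+r[2]]
mf={n:cv2.GaussianBlur(grey(crop(n,r)).astype(float),(0,0),.5) for n,r in F.items()}
mh={}
for n,r in Hd.items():
    m=blue(crop(n,r)).astype(np.uint8);k,l,st,_=cv2.connectedComponentsWithStats(m);m=(l==1+st[1:,4].argmax()).astype(np.uint8)
    cv2.fillConvexPoly(m,cv2.convexHull(cv2.findNonZero(m)),1);mh[n]=cv2.GaussianBlur(m.astype(float),(0,0),.5)
def W(p,b):return b@Rz(p[2]).T+[p[0],p[1],0]
wt=np.ones(mf["scene"].shape);wt[:14,:]=0 if 0 else 1
wt[:18,22:38]=0   # post in front of the foot
wtt=np.ones(mf["top"].shape)
def cf(p,n):return ((cover(n,[W(p,fb)],F[n])-mf[n])**2*(wt if n=="scene" else wtt)).sum()
def ch(p,n):return ((cover(n,[W(p,hb)],Hd[n])-mh[n])**2).sum()
def run(c,name):
    b=min((minimize(c,[.4956,-.195,a],method="Nelder-Mead",options=dict(initial_simplex=[[.4956,-.195,a],[.508,-.195,a],[.4956,-.183,a],[.4956,-.195,a+.15]])) for a in(-.2,-.05,.1)),key=lambda r:r.fun)
    p=b.x;print(name,p.round(4),round(b.fun,1),"focus",(Rz(p[2])@[.11,0,.16]+[p[0],p[1],0]).round(4),"foot",(Rz(p[2])@[.28,0,0]+[p[0],p[1],0]).round(4),"head",(Rz(p[2])@[.225,0,0]+[p[0],p[1],0]).round(4));return p
for n in F: run(lambda p:cf(p,n),"foot "+n)
run(lambda p:cf(p,"top")+cf(p,"scene"),"foot both");run(lambda p:ch(p,"top")+ch(p,"scene"),"head both")
p=run(lambda p:sum(cf(p,n)+ch(p,n) for n in F),"all")
o=[]
for n,(x,y,w,h) in(("top",(366,140,75,72)),("scene",(200,185,75,128))):
    im=cv2.resize(S[n][y:y+h,x:x+w].astype(np.uint8),None,fx=4,fy=4,interpolation=2)
    for B in(fb,hb):
        q=cv2.convexHull(proj(n,W(p,B)).astype(np.float32))[:,0];cv2.polylines(im,[np.round((q+.5-[x,y])*4).astype(int)],1,(0,0,255),1)
    o.append(np.pad(im,((0,512-im.shape[0]),(0,0),(0,0))))
for n,yy in(("top",300),("scene",400)):
    k=cv2.resize(np.uint8(mf[n]*255),None,fx=2,fy=2);o[0][yy:yy+k.shape[0],:k.shape[1]]=k[...,None]
cv2.imwrite("pics/foot.png",np.hstack(o))
E
python3 foot.py
```

```text
foot top [ 0.4949 -0.2143  0.0306] 3.8 focus [ 0.6049 -0.2109  0.16  ] foot [ 0.7748 -0.2057  0.    ] head [ 0.7198 -0.2074  0.    ]
foot scene [ 0.4955 -0.1982 -0.0161] 39.8 focus [ 0.6055 -0.1999  0.16  ] foot [ 0.7755 -0.2027  0.    ] head [ 0.7205 -0.2018  0.    ]
foot both [ 0.4942 -0.2061  0.0041] 49.1 focus [ 0.6042 -0.2056  0.16  ] foot [ 0.7742 -0.2049  0.    ] head [ 0.7192 -0.2052  0.    ]
head both [ 0.4956 -0.1943 -0.0511] 169.2 focus [ 0.6054 -0.1999  0.16  ] foot [ 0.7752 -0.2086  0.    ] head [ 0.7203 -0.2058  0.    ]
all [ 0.495  -0.206   0.0027] 232.4 focus [ 0.605  -0.2057  0.16  ] foot [ 0.775  -0.2052  0.    ] head [ 0.72   -0.2054  0.    ]
```

View pics/foot.png

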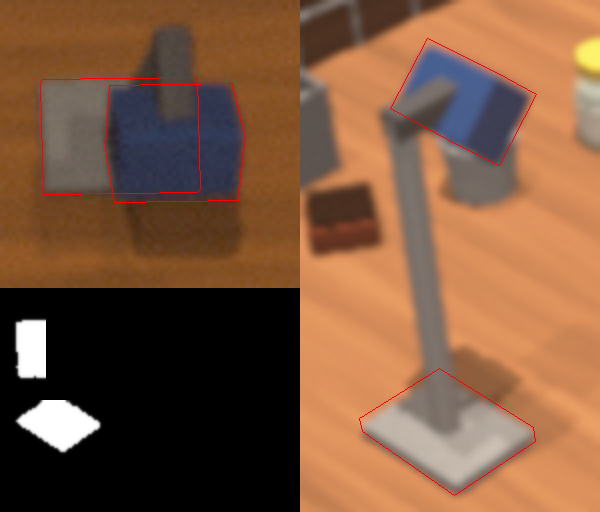

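The fit is good: reader yaw is about 0 and the focus is near (0.605, -0.2055, 0.16). The rack is at (0.490, 0.167) with yaw about -0.13. I'll write a small move planner.

```bash
cat > plan.py <<'E'
from cell import bot
import numpy as np
from scipy.spatial.transform import Rotation as Ro
def rows(P,R,n=None,P0=None,R0=None,show=True):
    st=bot.state();P0=np.array(st['position'] if P0 is None else P0);R0=np.array(st['tcp_rot'] if R0 is None else R0)
    w=Ro.from_matrix(R0.T@R).as_rotvec()
    d=np.array(P)-P0;m=max(np.linalg.norm(d)/.029,np.rad2deg(np.linalg.norm(w))/9.5)
    n=n or max(1,int(np.ceil(m)));S=[];D=[]
    for i in range(n):
        Rc=R0@Ro.from_rotvec(w*i/n).as_matrix()
        S.append((Rc.T@d/n/.03).round(3).tolist());D.append(np.rad2deg(w/n/10).round(3).tolist())
    if show: print(n);print("slide",S);print("dr",D)
def Rplate(yaw,tilt): # tool axes from plate axes (tool y=plate y, z=-plate z)
    A=Ro.from_euler('z',yaw)*Ro.from_euler('x',tilt);A=A.as_matrix()
    return np.column_stack([-A[:,0],A[:,1],-A[:,2]])
E
python3 - <<'E'
from plan import *
rows([.482,.168,.12],Rplate(-.13,0),15)
E
```

```text
15
slide [[-0.809, -0.372, 0.265], [-0.802, -0.389, 0.265], [-0.793, -0.405, 0.265], [-0.785, -0.422, 0.265], [-0.776, -0.438, 0.265], [-0.767, -0.454, 0.265], [-0.757, -0.469, 0.265], [-0.747, -0.485, 0.265], [-0.737, -0.5, 0.265], [-0.726, -0.516, 0.265], [-0.716, -0.531, 0.265], [-0.704, -0.545, 0.265], [-0.693, -0.56, 0.265], [-0.681, -0.574, 0.265], [-0.669, -0.588, 0.265]]
dr [[-0.0, 0.0, -0.119], [-0.0, 0.0, -0.119], [-0.0, 0.0, -0.119], [-0.0, 0.0, -0.119], [-0.0, 0.0, -0.119], [-0.0, 0.0, -0.119], [-0.0, 0.0, -0.119], [-0.0, 0.0, -0.119], [-0.0, 0.0, -0.119], [-0.0, 0.0, -0.119], [-0.0, 0.0, -0.119], [-0.0, 0.0, -0.119], [-0.0, 0.0, -0.119], [-0.0, 0.0, -0.119], [-0.0, 0.0, -0.119]]
```

Call:
play_rows(
  slide=[
    [-0.81,-0.37,0.26],
    [-0.8,-0.39,0.26],
    [-0.79,-0.41,0.26],
    [-0.78,-0.42,0.26],
    [-0.78,-0.44,0.26],
    [-0.77,-0.45,0.26],
    [-0.76,-0.47,0.26],
    [-0.75,-0.49,0.26],
  ],
  dr=[
    [0,0,-0.12],
    [0,0,-0.12],
    [0,0,-0.12],
    [0,0,-0.12],
    [0,0,-0.12],
    [0,0,-0.12],
    [0,0,-0.12],
    [0,0,-0.12],
  ],
  fingers=42,
  squeeze=40,
)

```text
time_s: 1.9
position: [0.3623, 0.3104, 0.1767]
tcp_rot: [[-0.963, 0.269, 0.0], [0.269, 0.963, 0.0], [-0.0, 0.0, -1.0]]
ft_force: [0.4, -0.1, 0.4]
gripper_width: 0.0419
finger_force: 0.0
```

Call:
play_rows(
  slide=[
    [-0.74,-0.5,0.26],
    [-0.73,-0.52,0.26],
    [-0.72,-0.53,0.26],
    [-0.7,-0.55,0.26],
    [-0.69,-0.56,0.26],
    [-0.68,-0.57,0.26],
    [-0.67,-0.59,0.26],
    [0,0,0],
  ],
  dr=[
    [0,0,-0.12],
    [0,0,-0.12],
    [0,0,-0.12],
    [0,0,-0.12],
    [0,0,-0.12],
    [0,0,-0.12],
    [0,0,-0.12],
    [0,0,0],
  ],
)

```text
time_s: 2.9
position: [0.4832, 0.1669, 0.1218]
tcp_rot: [[-0.992, 0.128, -0.001], [0.128, 0.992, -0.0], [0.001, -0.0, -1.0]]
ft_force: [-1.0, 0.7, 0.4]
gripper_width: 0.042
finger_force: 0.0
```

Run:
```python
from plan import *
s=bot.state();print(s['position'],s['gripper_width'],s['qpos'],s['ft_force'])
rows([.482,.168,.12],Rplate(-.13,0),1)
import cv2
t=bot.capture("top")[...,::-1];c=bot.capture("scene")[...,::-1]
a=cv2.resize(t[235:315,226:306],None,fx=5,fy=5,interpolation=2);b=cv2.resize(c[250:330,350:430],None,fx=5,fy=5,interpolation=2)
cv2.imwrite("pics/pre.png",np.hstack([a,b]))
```

```text
[0.48323301 0.16693778 0.12178013] 0.041971974349867804 [ 9.92335569e+00  1.75797069e+01 -1.82593618e+01  5.41950450e+01
 -7.35103854e-03  1.72873786e+01] [-1.04043643  0.70959165  0.41442669]
1
slide [[0.045, 0.03, 0.059]]
dr [[-0.002, -0.003, 0.008]]
```

View pics/pre.png

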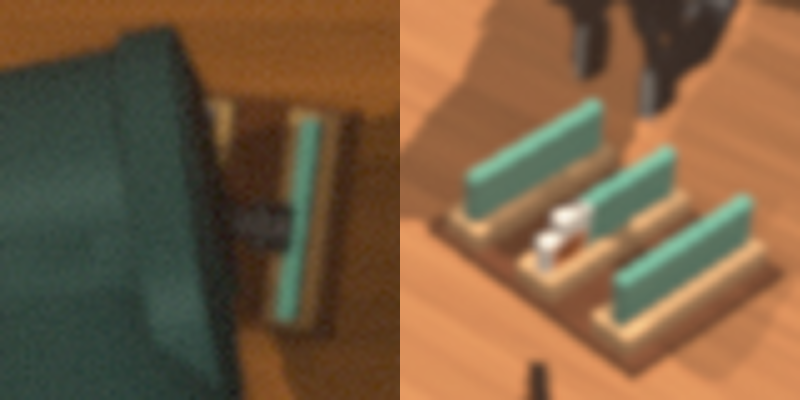

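The fingers are open above the clear part of the middle plate, and both blanks are clear of them. I'll descend.

Call:
play_rows(
  slide=[
    [0.04,0.03,0.4],
    [0,0,0.5],
    [0,0,0.5],
    [0,0,0.5],
    [0,0,0.5],
    [0,0,0.3],
    [0,0,0.26],
    [0,0,0],
  ],
  dr=[
    [0,0,0],
    [0,0,0],
    [0,0,0],
    [0,0,0],
    [0,0,0],
    [0,0,0],
    [0,0,0],
    [0,0,0],
  ],
)

```text
time_s: 4.0
position: [0.4812, 0.1691, 0.0331]
tcp_rot: [[-0.992, 0.126, -0.001], [0.126, 0.992, -0.0], [0.001, -0.0, -1.0]]
ft_force: [0.2, -0.6, -0.0]
gripper_width: 0.0419
finger_force: 0.0
```

Call:
play_rows(
  slide=[
    [0,0,0],
    [0,0,0],
    [0,0,0],
    [0,0,0],
    [0,0,0],
    [0,0,0],
  ],
  dr=[
    [0,0,0],
    [0,0,0],
    [0,0,0],
    [0,0,0],
    [0,0,0],
    [0,0,0],
  ],
  fingers=0,
  squeeze=50,
)

```text
time_s: 4.75
position: [0.4818, 0.1695, 0.0338]
tcp_rot: [[-0.992, 0.126, 0.001], [0.126, 0.992, 0.001], [-0.001, 0.001, -1.0]]
ft_force: [-0.0, 5.9, 3.3]
gripper_width: 0.0079
finger_force: 50.2
```

Gripped. Now I'll lift straight up.

Call:
play_rows(
  slide=[
    [0,0,-0.2],
    [0,0,-0.4],
    [0,0,-0.6],
    [0,0,-0.8],
    [0,0,-0.8],
    [0,0,-0.8],
    [0,0,-0.8],
    [0,0,0],
  ],
  dr=[
    [0,0,0],
    [0,0,0],
    [0,0,0],
    [0,0,0],
    [0,0,0],
    [0,0,0],
    [0,0,0],
    [0,0,0],
  ],
)

```text
time_s: 5.75
position: [0.4823, 0.169, 0.1668]
tcp_rot: [[-0.992, 0.126, 0.003], [0.126, 0.992, -0.0], [-0.003, 0.0, -1.0]]
ft_force: [0.4, 0.1, -1.4]
gripper_width: 0.008
finger_force: 49.7
```

Run:
```python
from plan import *
print(bot.state()['position'],bot.state()['gripper_width'])
rows([.58,-.10,.22],Rplate(-np.pi/2+.005,np.pi/4))
```

```text
[0.48227624 0.168967   0.16680674] 0.007954654456390192
11
slide [[-0.397, -0.771, -0.16], [-0.497, -0.706, -0.181], [-0.589, -0.628, -0.192], [-0.671, -0.538, -0.193], [-0.742, -0.44, -0.186], [-0.799, -0.334, -0.169], [-0.841, -0.223, -0.143], [-0.868, -0.11, -0.11], [-0.879, 0.003, -0.068], [-0.874, 0.114, -0.02], [-0.853, 0.221, 0.034]]
dr [[-0.333, -0.292, 0.708], [-0.333, -0.292, 0.708], [-0.333, -0.292, 0.708], [-0.333, -0.292, 0.708], [-0.333, -0.292, 0.708], [-0.333, -0.292, 0.708], [-0.333, -0.292, 0.708], [-0.333, -0.292, 0.708], [-0.333, -0.292, 0.708], [-0.333, -0.292, 0.708], [-0.333, -0.292, 0.708]]
```

Call:
play_rows(
  slide=[
    [-0.4,-0.77,-0.16],
    [-0.5,-0.71,-0.18],
    [-0.59,-0.63,-0.19],
    [-0.67,-0.54,-0.19],
    [-0.74,-0.44,-0.19],
    [-0.8,-0.33,-0.17],
    [-0.84,-0.22,-0.14],
    [-0.87,-0.11,-0.11],
  ],
  dr=[
    [-0.33,-0.29,0.71],
    [-0.33,-0.29,0.71],
    [-0.33,-0.29,0.71],
    [-0.33,-0.29,0.71],
    [-0.33,-0.29,0.71],
    [-0.33,-0.29,0.71],
    [-0.33,-0.29,0.71],
    [-0.33,-0.29,0.71],
  ],
)

```text
time_s: 6.75
position: [0.5524, -0.0276, 0.2032]
tcp_rot: [[-0.371, 0.753, 0.543], [0.921, 0.371, 0.116], [-0.114, 0.543, -0.832]]
ft_force: [0.5, -0.2, -0.3]
gripper_width: 0.0083
finger_force: 49.7
```

Call:
play_rows(
  slide=[
    [-0.88,0,-0.07],
    [-0.87,0.11,-0.02],
    [-0.85,0.22,0.03],
    [0,0,0],
    [0,0,0],
  ],
  dr=[
    [-0.33,-0.29,0.71],
    [-0.33,-0.29,0.71],
    [-0.33,-0.29,0.71],
    [0,0,0],
    [0,0,0],
  ],
)

```text
time_s: 7.38
position: [0.5786, -0.0994, 0.2176]
tcp_rot: [[-0.005, 0.716, 0.698], [1.0, 0.004, 0.003], [-0.001, 0.698, -0.716]]
ft_force: [0.1, 0.3, -0.5]
gripper_width: 0.0081
finger_force: 49.7
```

Run:
```python
from plan import *
s=bot.state();print(s['position'],s['gripper_width'],s['qpos'],s['ft_force'])
rows([.598,-.1615,.16],Rplate(-np.pi/2+.005,np.pi/4))
```

```text
[ 0.57858691 -0.09939759  0.21759049] 0.008149827650238655 [-26.37982938  -0.36100479 -44.26546972   4.99493245  18.23424603
  70.19195365] [ 0.06371068  0.32619315 -0.47243712]
3
slide [[-0.691, -0.295, 0.607], [-0.691, -0.298, 0.605], [-0.691, -0.3, 0.604]]
dr [[-0.023, 0.001, 0.001], [-0.023, 0.001, 0.001], [-0.023, 0.001, 0.001]]
```

Call:
play_rows(
  slide=[
    [-0.5,-0.22,0.45],
    [-0.5,-0.22,0.45],
    [-0.5,-0.22,0.45],
    [-0.37,-0.15,0.3],
    [-0.2,-0.08,0.17],
    [0,0,0],
    [0,0,0],
  ],
  dr=[
    [-0.02,0,0],
    [-0.02,0,0],
    [-0.02,0,0],
    [-0.01,0,0],
    [0,0,0],
    [0,0,0],
    [0,0,0],
  ],
)

```text
time_s: 8.25
position: [0.5987, -0.1617, 0.1612]
tcp_rot: [[-0.003, 0.705, 0.709], [1.0, 0.003, 0.002], [-0.0, 0.709, -0.705]]
ft_force: [-0.1, -0.3, 0.2]
gripper_width: 0.008
finger_force: 49.7
```

Run:
```python
from plan import *
from h import *
s=bot.state();print(s['position'],s['tcp_rot'],s['qpos'],s['ft_force'])
P=np.array(s['position']);T=np.array(s['tcp_rot']);A=np.column_stack([-T[:,0],T[:,1],-T[:,2]])
org=P-A@[-.008,0,.027]
W=lambda b:np.array(b)@A.T+org
body=[[-.055,-.0045,0],[-.055,-.0045,.046],[.055,-.0045,.034],[.055,-.0045,0],[.043,-.0045,.046]]
lab=[[.023,.0045,.012],[.049,.0045,.012],[.049,.0045,.032],[.023,.0045,.032]]
o=[]
for n in("top","scene"):
    im=bot.capture(n)[...,::-1].copy();cv2.imwrite(f"pics/{n}1.png",im)
    cen=proj(n,W([[.02,0,.02]]))[0].astype(int);x,y=cen-40
    c=cv2.resize(im[y:y+80,x:x+80],None,fx=5,fy=5,interpolation=2);d=c.copy()
    for b in([[-.055,-.0045,0],[-.055,-.0045,.046],[.055,-.0045,.046],[.055,-.0045,0]],[[-.055,.0045,0],[-.055,.0045,.046],[.055,.0045,.046],[.055,.0045,0]],lab):
        cv2.polylines(d,[np.round((proj(n,W(b))+.5-[x,y])*5).astype(int)],1,(0,0,255),1)
    o.append(np.vstack([d,c])[:800])
    for l in("label","plate","frosted_end","focus"): print(n,l,[(round(d['conf'],2),[round(d['xy'][0]*640,1),round(d['xy'][1]*480,1)]) for d in bot.mark_of(n,l)][:4])
    print("pred label",proj(n,W([[.036,.0045,.022]])),"focus",proj(n,[[.605,-.2055,.16]]))
v=np.hstack(o);cv2.imwrite("pics/fin.png",cv2.resize(v,(600,600)))
```

```text
[ 0.59874411 -0.16172271  0.16116495] [[-3.23788913e-03  7.05434934e-01  7.08767289e-01]
 [ 9.99994646e-01  2.62001484e-03  1.96061784e-03]
 [-4.73892498e-04  7.08769843e-01 -7.05439640e-01]] [-32.7725806    7.98661415 -46.61145733  -4.73859111  22.66289021
  65.40544894] [-0.13152217 -0.31130945  0.18447788]
top label [(0.74, [407.3, 225.2]), (0.61, [245.8, 221.8]), (0.55, [481.9, 259.8])]
top plate [(0.59, [389.4, 224.5]), (0.53, [235.1, 214.0]), (0.34, [390.6, 222.4]), (0.33, [402.6, 228.3])]
top frosted_end [(0.63, [391.0, 224.0]), (0.49, [234.0, 214.3])]
top focus []
pred label [[403.8845765  227.53566618]] focus [[403.76919432 227.80371669]]
scene label [(0.94, [273.0, 224.4]), (0.58, [372.5, 331.8]), (0.55, [277.0, 236.4])]
scene plate [(0.78, [276.0, 237.4]), (0.71, [377.3, 343.7])]
scene frosted_end [(0.7, [279.0, 240.2])]
scene focus []
pred label [[272.53684805 226.87173122]] focus [[272.74312483 227.04288292]]
```

View pics/fin.png

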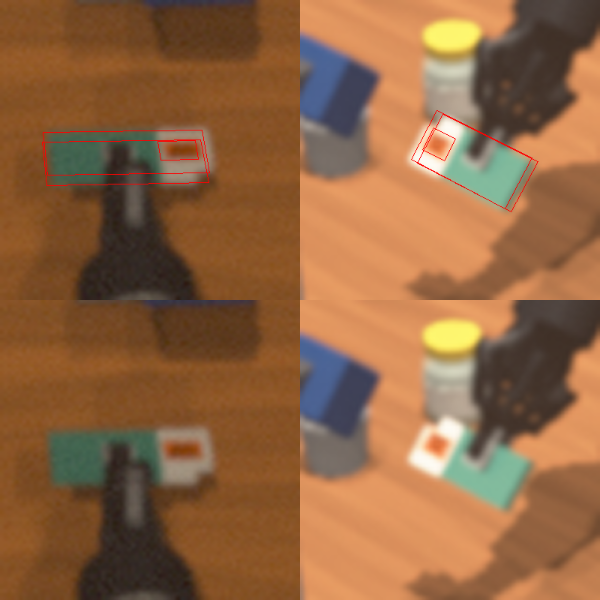

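The plate is level, tilted correctly, and held on the clear part only. It sits about 3 mm further along +x in the grip than assumed, so I'll triangulate the label from the orange pixels.

Run:
```python
from h import *
from scipy.optimize import least_squares
s=bot.state();P=np.array(s['position']);T=np.array(s['tcp_rot']);A=np.column_stack([-T[:,0],T[:,1],-T[:,2]])
pred=P+A@[.044,.0045,-.005]
uv={}
for n,c0 in(("top",(406.5,226.5)),("scene",(272.5,225))):
    im=cv2.imread(f"pics/{n}1.png").astype(float);x,y=int(c0[0])-9,int(c0[1])-9
    c=im[y:y+19,x:x+19]
    w=(c[...,2]-c[...,0]); 
    print(n);print(w[3:16,1:18].astype(int)); uv[n]=(x,y,w)
```

```text
top
[[ 86  86  85  88  87  86  88  87  86  88  88  92  94  92  90 102 100]
 [ 74  72  72  72  72  74  76  72  72  71  75  76  76  80  86  95  93]
 [ 48  51  49  51  52  52  53  50  51  51  54  52  55  60  72  86 100]
 [ 20  32  40  41  42  39  42  42  43  41  41  45  43  49  59  83  96]
 [  8  26  37  45  50  50  50  49  49  51  51  50  46  43  54  76  91]
 [  5  27  50  69  75  73  71  72  70  72  72  70  57  47  51  69  91]
 [  3  29  67  97 107  99  95  90  94  95 100 101  75  50  47  64  86]
 [  1  28  70 108 131 118 113 109 117 121 126 119  85  52  46  62  83]
 [ -2  20  59  93 117 113 110 119 122 113 121 112  89  55  44  59  79]
 [ -6  14  45  75  85  84  81  89  88  85  86  92  83  57  48  57  77]
 [ -9  11  35  56  61  64  64  65  65  66  62  66  63  51  45  54  74]
 [ -7   6  26  37  44  42  43  43  43  45  42  43  43  40  38  53  77]
 [-10   3  19  29  35  34  36  35  36  36  36  37  33  35  40  52  75]]
scene
[[124 124 124 121 107  79  51  37  34  34  35  35  34  35  35  34  35]
 [124 124 123 121 114  94  67  46  37  35  37  35  37  36  36  36  36]
 [126 126 124 124 119 103  84  66  48  41  24  20  24  35  36  36  38]
 [128 126 126 124 109  89  82  82  62  32  16  13  15  19  28  30  33]
 [127 127 126 116  88  64  65  77  61  26  14  10  10  14  17  18  14]
 [127 128 125 103  70  50  67  94  85  53  26  17  13  14  14   2  -8]
 [127 127 117  89  62  60  93 127 124 101  74  45  25  20  14 -11 -21]
 [128 124 103  75  62  82 126 154 153 140 123  92  55  32   6 -19 -22]
 [128 117  89  64  68 107 150 162 161 161 149 110  68  35  -7 -23 -17]
 [125 105  69  49  65 111 151 160 160 163 140  96  57  14 -19 -21  -9]
 [119  86  45  25  35  71 108 136 154 155 121  76  40  -6 -23 -12   3]
 [107  65  24  14  16  26  46  78 112 125  97  59  15 -20 -21  -2  12]
 [ 99  57  22  12  11  13  17  26  53  74  65  39  -6 -26 -19  -1  13]]
```

Run:
```python
from h import *
from scipy.optimize import least_squares
uv={}
for n,x,y,th in(("top",399,223,62),("scene",267,223,90)):
    im=cv2.imread(f"pics/{n}1.png").astype(float)
    c=im[y:y+10,x:x+13] if n=="scene" else im[y:y+9,x:x+13]
    w=np.clip(c[...,2]-c[...,0]-th,0,35)
    if n=="scene": w[:,:2]=0; 
    J,I=np.meshgrid(range(w.shape[1]),range(w.shape[0]))
    uv[n]=np.array([x+(w*J).sum()/w.sum(),y+(w*I).sum()/w.sum()]);print(n,uv[n]);
s=bot.state();P=np.array(s['position']);T=np.array(s['tcp_rot']);A=np.column_stack([-T[:,0],T[:,1],-T[:,2]])
pred=P+A@[.044,.0045,-.005];f=np.array([.605,-.2055,.16])
r=least_squares(lambda X:np.concatenate([proj(n,X)[0]-uv[n] for n in uv]),pred,x_scale=.01)
print("label",r.x,"pred",pred,"res",r.fun,"in plate axes",A.T@(r.x-pred)*1e3)
```

```text
top [405.34730539 227.26946108]
scene [272.00782998 227.39038031]
label [ 0.60606863 -0.20938436  0.15772163] pred [ 0.60558033 -0.20598462  0.16049032] res [-0.19367191  0.18876012 -0.32480472 -0.03487487] in plate axes [ 3.40030242 -1.62503195 -2.29337455]
```

The label is about 3.4 mm off along the plate's length, so I'll make a small correction and settle.

Call:
play_rows(
  slide=[
    [0.06,-0.02,-0.02],
    [0.06,-0.01,-0.01],
    [0,0,0],
    [0,0,0],
    [0,0,0],
    [0,0,0],
    [0,0,0],
    [0,0,0],
  ],
  dr=[
    [0,0,0],
    [0,0,0],
    [0,0,0],
    [0,0,0],
    [0,0,0],
    [0,0,0],
    [0,0,0],
    [0,0,0],
  ],
)

```text
time_s: 9.75
position: [0.5974, -0.1584, 0.1608]
tcp_rot: [[-0.003, 0.706, 0.709], [1.0, 0.002, 0.002], [-0.0, 0.709, -0.706]]
ft_force: [0.2, -0.4, -0.5]
gripper_width: 0.0082
finger_force: 49.7
```

```bash
python3 -c "
from cell import bot
import numpy as np
print(np.abs(bot.state()['qvel']).max()); print(bot.hand_in())"
```

```text
0.0968091673545972
the job is handed in; nothing more can be done
None
```

I handed the job in with the plate held still by its clear part, notched edge up and tilted 45 degrees, at the reader's focus to within a few millimetres by my estimate. I didn't take a picture after the last small (about 3.6 mm) correction, and the judge's result isn't shown.

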